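# Release the ratchet holder and take out the repaired module

### The job

The black electronics module is locked in the ratchet work holder. Lift the red pawl tab and keep it up until the spring-loaded clamp bar has slid fully back, then take the black module out and set it down flat in the empty blue tray, without dropping it. Do not pull the module out while the clamp is still closed.

Things in the scene. Friction and masses are not known exactly. Their poses are not given: they have to be found in the camera images.
- module: Black box, pale label on top, 80 (x) x 50 (y) x 32 mm, 0.2 kg. Origin: centre of underside, z up. Starts on the holder's 15 mm thick fixed base plate, x along the holder from pawl to fixed green stop (45 mm high) at its +x end; the green jaw (55 mm high) hooks 11 mm over its -x top edge. Long sides are free: grip across y from above. The pale silver module is a bystander.
- pawl_tab (a point): Grip point on the pawl's red upright tab, 78 mm above the bench, 143 mm from the module's centre along its -x. Tab 26 (x) x 12 (y) mm, from 25 mm below to 11 mm above the point; pinch across y from above. Axes as the module's. Hinge along y, 72 mm behind (-x) and 36 mm below: lift on that arc. 8 mm up frees the bar; 15 to 20 mm is good, 34 mm the stop. It springs down when let go: that is fine.
- jaw (a joint): Slide of the clamp bar and its green jaw, m: 0 to 0.001 clamped, 0.045 fully back, away from the module towards the pawl. With the pawl held up, its own spring (3 to 5 N) slides it back in about half a second, and keeps it back.
- blue_tray: Empty open blue tray fixed on the bench, 200 (x) x 160 (y) x 35 mm high, walls and floor 5 mm. Origin: centre of its underside, z up. A grey tray of the same size, holding the pale silver module, stands on the other side of the holder.

How it is judged:
By the outcome, as a careful person would: the job done as asked, in the order asked, and still so for the second after the job is handed in, with the robot touching nothing.
It also fails if it takes over 51 s, if anything falls off the work surface, if the arm or the gripper's body presses on something with over 40 N, if the wrist force passes 120 N, or if a joint passes its speed limit or range.

### The arm

A 6-joint arm with a two-finger parallel gripper is mounted at the origin on the work surface. World frame = base frame: x ahead of the robot, y to its left, z up, the work surface at z = 0. Lengths are in mm, angles in rad, forces in N, time in s.
With the tool pointing down it reaches from about 275 to 1000 mm from the base axis. Payload 8.4 kg.
Tool frame: the origin (TCP) lies between the finger pads; the fingertips stand 22 mm ahead of it and the grasp point (between the pads) lies 3 mm ahead of it (r.nose_length is the z of the fingertips in the tool frame, in mm); z points along the fingers, y is the line along which they close (so a half turn about z gives the same grasp; the last joint's range is limited). The gripper opens to 85 mm and grips with 20 to 120 N. Pads are 22 mm wide; open, the fingers measure 114 mm over their backs; the gripper's body (76 mm by 85 mm) begins 54 mm behind the grasp point. The pads swing forward as they close: fully open they stand 13 mm farther back than shut.
Start: joints at [-1.137, 0.353, 1.633, -0, 1.155, -0.002], TCP at [263.834, -566.586, 253.281] pointing down, gripper open.
Joint ranges: [-2.63, 2.63], [-0.92, 2.1], [0.06, 2.66], [-1.3, 4.44], [0, 2.69], [-3.02, 3.02]. Speed limits (rad/s): [2.22, 2.22, 2.79, 3.14, 3.14, 3.14].

### API

Orientations are given as [roll, pitch, yaw] about the fixed x, y, z axes, in that order (R = Rz(yaw) Ry(pitch) Rx(roll)).
In Python, from rig import r gives the robot as it stands.
- The arm moves only by the tool move_tool, called after "Call:" as a command line: name --argument value ..., lists and objects as JSON in quotes. Schema: {"type":"object","properties":{"offsets":{"type":"object","properties":{"wx":{"type":"array","items":{"type":"number"},"minItems":1,"maxItems":5},"wy":{"type":"array","items":{"type":"number"},"minItems":1,"maxItems":5},"wz":{"type":"array","items":{"type":"number"},"minItems":1,"maxItems":5},"sx":{"type":"array","items":{"type":"number"},"minItems":1,"maxItems":5},"sy":{"type":"array","items":{"type":"number"},"minItems":1,"maxItems":5},"sz":{"type":"array","items":{"type":"number"},"minItems":1,"maxItems":5},"finger_gap":{"type":"array","items":{"type":"number"},"minItems":1,"maxItems":5}},"additionalProperties":false,"required":["wx","wy","wz","sx","sy","sz","finger_gap"]},"grip_n":{"type":"number"},"only":{"type":"string"},"quiet":{"type":"boolean"},"lines":{"type":"string"}},"required":["offsets"],"additionalProperties":false}. offsets is an object with one list for each field, all of the same length, 1 to 5, a row being the entries at one place: wx, wy, wz (a rotation vector in fractions of the full range, 1 being pi rad), sx, sy, sz (the shift in fractions of the full range, 1 being 0.25 m), finger_gap (the opening from 0.0 (shut) to 1.0 (fully open)); each row shifts and turns the commanded pose from where the row before left it, along the tool's axes as they then stand; what a row does not reach is not made up. A row lasts 1/12 s, in which the tool goes at most 41.7 mm and 0.125 rad, less where a joint would pass 70% of its speed; a pose out of reach is approached as far as the arm can. The fingers move at their own pace and stop on an object; grip_n is the grip in N (left out, the last holds). Time passes only in rows, so rows that do not move let the fingers close. The tool returns the time, the measured TCP pose, the force, the opening and the grip force at its end. only (a regular expression) keeps the lines of the reply that match it, lines (a string "A,B") keeps lines A to B, and quiet returns only ok. No shift or turn number may pass 1 either way. Input that does not fit is refused with a message, and nothing moves.
- r.sense(): the state, without advancing time (a new reading comes with each control period).
- r.grab_frame(name): name is "side" or "top" or "wrist"; returns the picture (420x560x3 uint8, red, green, blue); there is no depth.
- r.camera_params(name): a dict with "fx", "fy", "cx", "cy" (pixels), "rvec" (rotation vector, rad) and "tvec" (3), from world to camera coordinates, as OpenCV has them. Camera axes: x right, y down, z forward; pixel columns grow to the right and rows downward; lengths in mm; the calibration is good to about 2 mm. A picture is of the moment at which its call begins: read the wrist's pose just before it. camera_params takes no time and is no camera call; for the wrist camera it gives the pose at the moment of the call.
- r.sign_off(): hands the job in; it is judged then, once.
The state is a dict: "clock": time; "qpos": joint angles; "qvel": joint speeds; "joint_efforts": joint torques, N m; "eef_pos": TCP position; "tcp_rot": TCP orientation; "contact_force": force on the tool from outside, world axes, zero at the start; "wrist_torque": the same for the moment, N m; "opening": opening from 0.0 (shut) to 1.0 (fully open); "grasp_force": force on a finger pad.
Only numpy, scipy, OpenCV 4.12 (cv2) and the standard library are available. Lean on these libraries where they do the work, as an engineer would, in place of code of your own. Each camera call takes 0.05 s, during which the arm holds its last target. There are 200 camera calls.

## Working session

There is one attempt and no reset: what is moved stays moved. The work goes in short steps, Python scripts to look and compute and a tool call to move; the robot and the scene stay as the last step left them, time stands still between calls to the robot, and variables do not carry over. Pictures are saved under pics/ and viewed, at most 10 in all, crops included, and the job is handed in when it is done.

```bash
ls; mkdir -p pics
```

Run:
```python
from rig import r
import cv2
s=r.sense();print(s)
for n in("top","side"):
    p=r.camera_params(n);print(n,p)
    cv2.imwrite(f"pics/{n}0.png",r.grab_frame(n)[:,:,::-1])
```

```text
pics
rig.py
{'clock': 0.0, 'qpos': array([-1.13738883e+00,  3.53640077e-01,  1.63411644e+00,  3.36167542e-05,
        1.15520020e+00, -2.40279596e-03]), 'qvel': array([ 0.00083435,  0.00036123, -0.00087737,  0.00087337, -0.00146241,
       -0.00117087]), 'joint_efforts': array([ 9.45176362e-04, -6.05254555e+01, -3.42063117e+01,  1.97244804e-04,
        9.39247780e-03,  2.07114232e-05]), 'eef_pos': array([ 263.66528985, -566.18182509,  252.57427337]), 'tcp_rot': array([-3.14022868e+00, -3.40140669e-05,  4.35796675e-01]), 'contact_force': array([-0.55096736, -0.72665832, -0.94476221]), 'wrist_torque': array([0.00049343, 0.01154294, 0.0527718 ]), 'grasp_force': 0.0, 'opening': 1.0019359133319112}
top {'fx': 410.75444764285965, 'fy': 410.75444764285965, 'cx': 283.0503391639724, 'cy': 214.46719340677933, 'rvec': array([ 2.16641353, -2.0428657 ,  0.21331204]), 'tvec': array([-32.48939965, 583.20857322, 894.325116  ])}
side {'fx': 398.0768885116341, 'fy': 398.0768885116341, 'cx': 284.5125106339988, 'cy': 206.80174431836426, 'rvec': array([ 0.50519129, -2.52931732,  1.47340562]), 'tvec': array([526.90481575, 182.02858218, 650.63066742])}
```

View pics/top0.png

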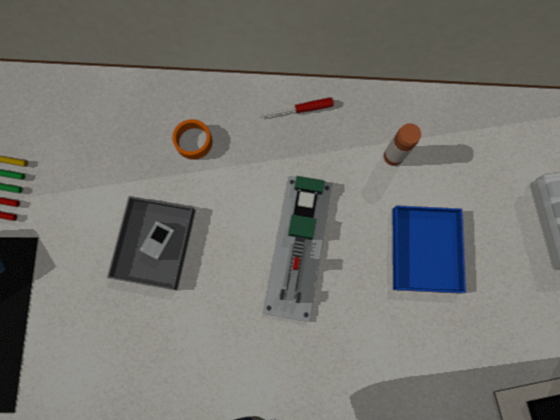

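View pics/side0.png

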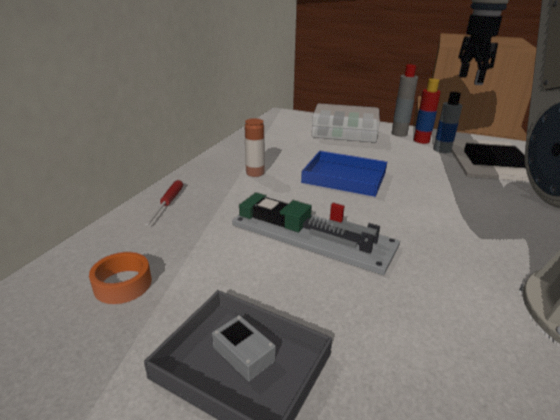

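Top view: holder runs up the image (green stop at (309,184), label (306,202), jaw (302,226), red tab (296,264)), with the blue tray at (429,249). Side view: label (268,205), tab (337,212), tray (345,172).

Create h.py:
```python
from rig import r
import cv2, numpy as np
from scipy.optimize import least_squares
def P(c): return cv2.Rodrigues(np.array(c["rvec"]))[0], np.array(c["tvec"]), c
def ray(c,uv):
    R,t,c=P(c); d=R.T@np.array([(uv[0]-c["cx"])/c["fx"],(uv[1]-c["cy"])/c["fy"],1]); return -R.T@t, d/np.linalg.norm(d)
def onz(c,uv,z): o,d=ray(c,uv); return o+d*(z-o[2])/d[2]
def tri(obs):
    A=0;b=0;L=[ray(c,u) for c,u in obs]
    for o,d in L: M=np.eye(3)-np.outer(d,d);A=A+M;b=b+M@o
    x=np.linalg.solve(A,b); return x, [round(float(np.linalg.norm(np.cross(x-o,d))),1) for o,d in L]
def proj(c,X):
    R,t,c=P(c); q=np.atleast_2d(X)@R.T+t; return q[:,:2]/q[:,2:]*[c["fx"],c["fy"]]+[c["cx"],c["cy"]]
def mask(im,kind):
    h,s,v=cv2.split(cv2.cvtColor(im,cv2.COLOR_RGB2HSV)); h=h.astype(int)
    return {"red":((h<6)|(h>172))&(s>150)&(v>60),"blue":(h>105)&(h<130)&(s>150)&(v>40),"green":(h>60)&(h<95)&(s>90)&(v>20),"pale":(s<60)&(v>150)}[kind].astype(np.uint8)
def blob(im,kind,w):  # w: u0,v0,u1,v1
    m=np.zeros(im.shape[:2],np.uint8); m[w[1]:w[3],w[0]:w[2]]=mask(im,kind)[w[1]:w[3],w[0]:w[2]]
    n,l,st,ce=cv2.connectedComponentsWithStats(m); i=1+np.argmax(st[1:,4]); return ce[i],st[i],(l==i).astype(np.uint8)
```

Run:
```python
from h import *
np.set_printoptions(precision=1,suppress=True)
T=cv2.imread("pics/top0.png")[:,:,::-1].copy();S=cv2.imread("pics/side0.png")[:,:,::-1].copy()
ct,cs=r.camera_params("top"),r.camera_params("side")
for n,k,wt,ws in(("tab","red",(285,250,310,280),(322,198,352,228)),("label","pale",(294,188,318,214),(252,196,284,212)),("tray","blue",(380,195,480,300),(290,140,400,200))):
    a,b=blob(T,k,wt),blob(S,k,ws); print(n,a[0],a[1],b[0],b[1],tri([(ct,a[0]),(cs,b[0])]))
    if n=="tray":
        q=cv2.boxPoints(cv2.minAreaRect(cv2.findNonZero(a[2]))); print([onz(ct,u,35) for u in q])
c,st,_=blob(T,"green",(285,170,330,200));c2,st2,_=blob(T,"green",(285,205,330,245));print(c,c2,onz(ct,c,45),onz(ct,c2,55))
o=[cv2.resize(T[165:325,230:480],None,fx=3.2,fy=3.2,interpolation=2)]
cv2.imwrite("pics/c1.png",o[0][:,:,::-1])
```

```text
tab [295.7 262.7] [293 257   6  12  56] [336.6 212.3] [331 204  13  18 192] (array([472.3, -33.6,  69.2]), [0.9, 0.9])
label [305.8 199.3] [299 193  14  13 142] [268.1 203.4] [260 200  17   8  86] (array([627.7, -50.1,  45.3]), [0.2, 0.2])
tray [428.  249.2] [ 393  206   72   87 5840] [345.6 172.7] [ 302  152   84   44 2449] (array([ 529. , -351.2,   10.6]), [1.1, 1.1])
[array([ 626.1, -260.4,   35. ]), array([ 636. , -430.5,   35. ]), array([ 432.2, -423.7,   35. ]), array([ 422.6, -261. ,   35. ])]
[309.4 184.2] [302.  226.1] [665.9 -56.8  45. ] [560.6 -43.8  55. ]
```

Careful with the scale: shifts go in shares of 0.25 m and turns go in shares of pi rad. That gives: -30 mm / 250 = -0.12, 25 mm / 250 = 0.1, 0.11 rad / 3.1416 = 0.035.

Call:
move_tool --offsets '{"wx":[0, 0, 0, 0, 0], "wy":[0, 0, 0, 0, 0], "wz":[0.035, 0.035, 0.035, 0.035, 0.035], "sx":[0.1, 0.1, 0.1, 0.1, 0.1], "sy":[-0.12, -0.12, -0.12, -0.12, -0.12], "sz":[0, 0, 0, 0, 0], "finger_gap":[1, 1, 1, 1, 1]}'

```text
clock: 0.52
eef_pos: [352.4, -393.3, 253.0]
tcp_rot: [-3.141, 0.001, -0.121]
contact_force: [0.9, -1.2, 0.6]
opening: 1.004
grasp_force: 0.0
```

Add to h.py:
```python
from scipy.spatial.transform import Rotation as Ro
def todo(X,yaw=None):
    "remaining shift in tool axes (mm), and turn about tool z"
    s=r.sense(); R=Ro.from_euler("xyz",s["tcp_rot"]); d=R.inv().apply(np.array(X)-s["eef_pos"])
    print("todo",d.round(1), "rotvec",None if yaw is None else (R.inv()*Ro.from_euler("xyz",[np.pi,0,yaw])).as_rotvec().round(3),"rem",s["eef_pos"].round(1),s["tcp_rot"].round(3))
```

```bash
python3 -c "
from h import *
todo((480,-60,253),-.115)"
```

```text
todo [ 8.650e+01 -3.462e+02  2.000e-01] rotvec [-0.001  0.001 -0.006] rem [ 352.4 -393.3  253. ] [-3.141e+00  1.000e-03 -1.210e-01]
```

Converted, -40 mm / 250 = -0.16, 12 mm / 250 = 0.048.

Call:
move_tool --offsets '{"wx":[0, 0, 0, 0, 0], "wy":[0, 0, 0, 0, 0], "wz":[0, 0, 0, 0, 0], "sx":[0.048, 0.048, 0.048, 0.048, 0.048], "sy":[-0.16, -0.16, -0.16, -0.16, -0.16], "sz":[0, 0, 0, 0, 0], "finger_gap":[1, 1, 1, 1, 1]}'

```text
clock: 0.93
eef_pos: [435.1, -202.0, 253.2]
tcp_rot: [-3.142, 0.0, -0.114]
contact_force: [1.1, -1.3, 1.2]
opening: 0.997
grasp_force: 0.0
```

Call:
move_tool --offsets '{"wx":[0, 0, 0, 0, 0], "wy":[0, 0, 0, 0, 0], "wz":[0, 0, 0, 0, 0], "sx":[0.04, 0.04, 0, 0, 0], "sy":[-0.16, -0.16, -0.08, 0, 0], "sz":[0, 0, 0, 0, 0], "finger_gap":[1, 1, 1, 1, 1]}'

```text
clock: 1.35
eef_pos: [466.2, -105.9, 253.1]
tcp_rot: [3.141, 0.001, -0.111]
contact_force: [0.3, 0.3, -0.4]
opening: 1.001
grasp_force: 0.0
```

Run:
```python
from h import *
import json
p=r.camera_params("wrist"); im=r.grab_frame("wrist"); cv2.imwrite("pics/w1.png",im[:,:,::-1])
json.dump({k:np.array(v).tolist() for k,v in p.items()},open("w1.json","w"))
print(ray(p,(280,210)))
```

```text
(array([ 531.34872606, -113.20318901,  374.10793101]), array([-0.26735309,  0.03948154, -0.96278945]))
```

View pics/w1.png

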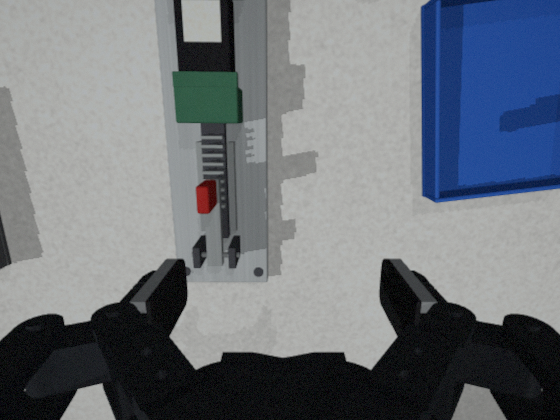

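Wrist view: tab (206,196), green jaw (206,96), module with label (202,20), partly cut off; blue tray at right. I'll shift for a second view that shows the whole module.

Converted, -31 mm / 250 = -0.124, 27 mm / 250 = 0.108.

Call:
move_tool --offsets '{"wx":[0, 0, 0, 0], "wy":[0, 0, 0, 0], "wz":[0, 0, 0, 0], "sx":[0.108, 0.108, 0, 0], "sy":[-0.124, -0.124, 0, 0], "sz":[0, 0, 0, 0], "finger_gap":[1, 1, 1, 1]}'

```text
clock: 1.73
eef_pos: [527.8, -51.8, 252.9]
tcp_rot: [3.141, 0.0, -0.114]
contact_force: [-1.0, -0.7, -0.4]
opening: 1.002
grasp_force: 0.0
```

Run:
```python
from h import *
import json
p=r.camera_params("wrist"); im=r.grab_frame("wrist"); cv2.imwrite("pics/w2.png",im[:,:,::-1])
json.dump({k:np.array(v).tolist() for k,v in p.items()},open("w2.json","w"))
```

```text
(no output)
```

View pics/w2.png

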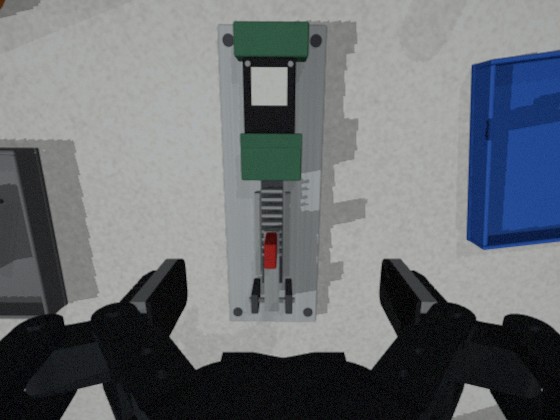

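Second wrist view shows everything: tab (270,250), jaw (271,157), module black edges at cols 244/295, label (269,86), stop (271,40). I'll fit tab and label over all views.

Run:
```python
from h import *
import json
np.set_printoptions(precision=1,suppress=True)
cams={"top0":r.camera_params("top"),"side0":r.camera_params("side"),"w1":json.load(open("w1.json")),"w2":json.load(open("w2.json"))}
I={k:cv2.imread(f"pics/{k}.png")[:,:,::-1].copy() for k in cams}
W={"top0":(285,250,310,280),"side0":(322,198,352,228),"w1":(190,170,225,220),"w2":(255,225,290,275)}
B={k:blob(I[k],"red",W[k])[1] for k in W}; print(B)
bb={k:np.array([b[0],b[1],b[0]+b[2],b[1]+b[3]])-.5 for k,b in B.items()}
c=np.array([[a,b,h] for a in(-13,13) for b in(-6,6) for h in(-25,11)],float)
def res(p,full=False):
    X=c@Ro.from_euler("z",-.115).as_matrix().T+p; o=[]
    for k in W:
        q=proj(cams[k],X); e=(np.r_[q.min(0),q.max(0)]-bb[k])*(1 if k[0]=="w" else .8)
        o.append(e)
    return np.array(o) if full else np.concatenate(o)
f=least_squares(res,[475,-34,78],loss="soft_l1"); print("tab",f.x); print(res(f.x,True))
# label in w2, top, side
L={"w2":(245,66,295,108),"top0":(294,188,318,214),"side0":(252,196,284,212),"w1":(178,0,225,46)}
bl={k:blob(I[k],"pale",L[k]) for k in L}
for k in L: print(k,bl[k][0],bl[k][1])
print("label",tri([(cams[k],bl[k][0]) for k in("w2","top0","side0")]))
# common right/left points: label bottom corners in w1 & w2
def bot(k):
    s=bl[k][1]; m=bl[k][2]; rr=s[1]+s[3]-3; cs=np.where(m[rr])[0]; return [(cs[0]-.5,s[1]+s[3]-.5),(cs[-1]+.5,s[1]+s[3]-.5)]
for a,b in zip(bot("w1"),bot("w2")): print("corner",tri([(cams["w1"],a),(cams["w2"],b)]))
q=cv2.boxPoints(cv2.minAreaRect(cv2.findNonZero(bl["w2"][2]))); print("labelbox",np.array([onz(cams["w2"],u,47) for u in q]))
# black module edges in w2
g=I["w2"].max(2)
for row in(112,120,128):
    cs=[u for u in range(232,312) if g[row,u]<60]; print(row,cs[0],cs[-1],onz(cams["w2"],(cs[0]-.5,row),47),onz(cams["w2"],(cs[-1]+.5,row),47))
for w in((225,10,320,62),(230,125,312,185)):
    m=blob(I["w2"],"green",w); print("green",m[1],cv2.minAreaRect(cv2.findNonZero(m[2])))
for n,ro,z in(("stoptopL",(234,22),45),("stoptopR",(309,22),45),("jawL",(241,134),55),("jawR",(301,134),55),("stop -x bottom edge",(271,59),45),("jaw-xL",(243,180),55),("jaw-xR",(301,180),55)):print(n,onz(cams["w2"],ro,z))
```

```text
{'top0': array([293, 257,   6,  12,  56], dtype=int32), 'side0': array([331, 204,  13,  18, 192], dtype=int32), 'w1': array([197, 180,  19,  33, 495], dtype=int32), 'w2': array([264, 233,  13,  35, 389], dtype=int32)}
tab [469.7 -32.3  76.6]
[[-0.9  0.6  0.4  2. ]
 [-0.9 -1.4  1.6  1.6]
 [-1.6 -1.1  2.   0.6]
 [-0.2 -2.2  0.3  0.5]]
w2 [268.9  85.8] [ 252   67   35   38 1310]
top0 [305.8 199.3] [299 193  14  13 142]
side0 [268.1 203.4] [260 200  17   8  86]
w1 [201.1  20. ] [ 182    0   39   42 1517]
label (array([626.7, -49.5,  46. ]), [1.4, 1.1, 0.5])
corner (array([610. , -30.5,  48. ]), [0.3, 0.3])
corner (array([606.3, -64. ,  47.5]), [0.2, 0.2])
labelbox [[643.3 -35.8  47. ]
 [639.7 -67.4  47. ]
 [606.9 -63.7  47. ]
 [610.7 -31.2  47. ]]
112 244 294 [604.3 -22.   47. ] [598.6 -71.1  47. ]
120 245 294 [596.8 -21.8  47. ] [591.2 -70.3  47. ]
128 245 294 [589.3 -20.7  47. ] [583.7 -69.5  47. ]
green [ 234   22   75   39 2653] ((271.0, 41.0), (38.0, 74.0), 90.0)
green [ 241  132   61   48 2776] ((271.0, 155.5), (47.0, 60.0), 90.0)
stoptopL [683.  -24.6  45. ]
stoptopR [675.3 -92.5  45. ]
jawL [584.2 -17.5  55. ]
jawR [577.6 -74.9  55. ]
stop -x bottom edge [648.5 -54.3  45. ]
jaw-xL [539.6 -12.9  55. ]
jaw-xR [533.  -70.4  55. ]
```

Everything is consistent: yaw ≈ -0.114, tab (470,-32.5,77), module centre ≈ (611.5,-48.3), top z ≈ 47.5. Next I go above the tab.

Call:
move_tool --offsets '{"wx":[0, 0, 0, 0, 0], "wy":[0, 0, 0, 0, 0], "wz":[0, 0, 0, 0, 0], "sx":[-0.12, -0.12, 0, 0, 0], "sy":[-0.024, -0.024, 0, 0, 0], "sz":[0.08, 0.1, 0.16, 0.148, 0], "finger_gap":[0.5, 0.5, 0.5, 0.5, 0.5]}'

```text
clock: 2.2
eef_pos: [463.4, -33.7, 126.3]
tcp_rot: [3.141, 0.01, -0.116]
contact_force: [-1.7, -0.3, -0.6]
opening: 0.499
grasp_force: 0.0
```

```bash
python3 -c "
from h import *
todo((470,-32.4,82),-.114)"
```

```text
todo [ 6.9 -2.1 44.2] rotvec [ 0.001  0.01  -0.002] rem [463.4 -33.7 126.3] [ 3.141  0.01  -0.116]
```

Call:
move_tool --offsets '{"wx":[0, 0], "wy":[0, 0], "wz":[0, 0], "sx":[0, 0], "sy":[0, 0], "sz":[0, 0], "finger_gap":[0.5, 0.5]}'

```text
clock: 2.37
eef_pos: [469.4, -33.6, 132.8]
tcp_rot: [3.142, -0.001, -0.115]
contact_force: [0.0, 1.0, 1.1]
opening: 0.501
grasp_force: 0.0
```

Run:
```python
from h import *
todo((470,-32.4,82),-.114)
p=r.camera_params("wrist");im=r.grab_frame("wrist");print(proj(p,[470,-32.4,87]));cv2.imwrite("pics/w3.png",im[:,:,::-1])
```

```text
todo [ 0.4 -1.3 50.8] rotvec [ 0.    -0.001 -0.001] rem [469.4 -33.6 132.8] [ 3.142e+00 -1.000e-03 -1.150e-01]
[[280.75562964 242.16762792]]
```

View pics/w3.png

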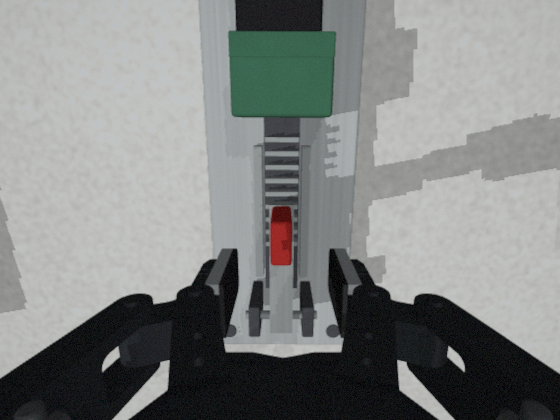

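The tab (281,236) is centred between the fingers and matches the prediction. I'll descend and pinch.

Converted, 20 mm / 250 = 0.08, 10 mm / 250 = 0.04.

Call:
move_tool --offsets '{"wx":[0, 0, 0, 0, 0], "wy":[0, 0, 0, 0, 0], "wz":[0, 0, 0, 0, 0], "sx":[0, 0, 0, 0, 0], "sy":[-0.004, 0, 0, 0, 0], "sz":[0.08, 0.08, 0.04, 0, 0], "finger_gap":[0.5, 0.5, 0.5, 0.5, 0.5]}' --grip_n 50

```text
clock: 2.83
eef_pos: [469.4, -31.9, 82.2]
tcp_rot: [-3.142, -0.001, -0.114]
contact_force: [-0.1, -0.7, -0.5]
opening: 0.498
grasp_force: 0.0
```

Call:
move_tool --offsets '{"wx":[0, 0, 0, 0, 0], "wy":[0, 0, 0, 0, 0], "wz":[0, 0, 0, 0, 0], "sx":[0, 0, 0, 0, 0], "sy":[0, 0, 0, 0, 0], "sz":[0, 0, 0, 0, 0], "finger_gap":[0, 0, 0, 0, 0]}' --grip_n 50

```text
clock: 3.25
eef_pos: [469.7, -32.1, 82.3]
tcp_rot: [3.141, -0.002, -0.114]
contact_force: [0.0, -3.8, 7.5]
opening: 0.134
grasp_force: 51.8
```

Converted, -3.9 mm / 250 = -0.0156, -2.3 mm / 250 = -0.0092, 0.055 rad / 3.1416 = 0.0175.

Call:
move_tool --offsets '{"wx":[0, 0, 0, 0, 0], "wy":[0.0175, 0.0175, 0.0175, 0.0175, 0.0175], "wz":[0, 0, 0, 0, 0], "sx":[-0.0092, -0.0092, -0.0092, -0.0092, -0.0092], "sy":[0, 0, 0, 0, 0], "sz":[-0.0156, -0.0156, -0.0156, -0.0156, -0.0156], "finger_gap":[0, 0, 0, 0, 0]}'

```text
clock: 3.67
eef_pos: [455.9, -30.4, 100.3]
tcp_rot: [-3.142, -0.279, -0.114]
contact_force: [1.0, -7.1, -1.4]
opening: 0.133
grasp_force: 50.5
```

Call:
move_tool --offsets '{"wx":[0, 0, 0, 0, 0], "wy":[0, 0, 0, 0, 0], "wz":[0, 0, 0, 0, 0], "sx":[0, 0, 0, 0, 0], "sy":[0, 0, 0, 0, 0], "sz":[0, 0, 0, 0, 0], "finger_gap":[0, 0, 0, 0, 0]}'

```text
clock: 4.08
eef_pos: [456.1, -30.5, 100.0]
tcp_rot: [3.141, -0.277, -0.114]
contact_force: [1.4, -4.4, 1.1]
opening: 0.13
grasp_force: 50.8
```

Call:
move_tool --offsets '{"wx":[0, 0, 0, 0, 0], "wy":[0, 0, 0, 0, 0], "wz":[0, 0, 0, 0, 0], "sx":[0, 0, 0, 0, 0], "sy":[0, 0, 0, 0, 0], "sz":[0, 0, 0, 0, 0], "finger_gap":[0, 0, 0, 0, 0]}'

```text
clock: 4.5
eef_pos: [456.1, -30.5, 100.0]
tcp_rot: [3.141, -0.277, -0.114]
contact_force: [0.8, -4.0, 1.3]
opening: 0.129
grasp_force: 50.8
```

Run:
```python
from h import *
for n in("side","top"): cv2.imwrite(f"pics/{n}4.png",r.grab_frame(n)[:,:,::-1])
im=np.hstack([cv2.resize(cv2.imread("pics/side4.png")[150:290,200:420],(400,255)),cv2.resize(cv2.imread("pics/top4.png")[160:330,240:350],(165,255))])
cv2.imwrite("pics/c4.png",im)
```

```text
(no output)
```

View pics/c4.png

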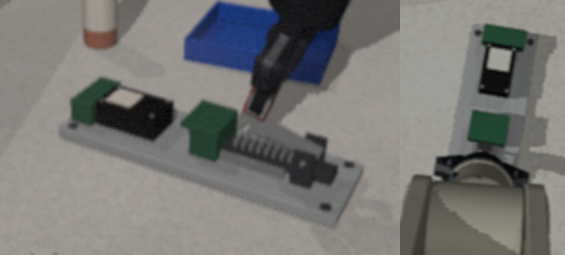

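The jaw has slid back, leaving a clear gap to the module, and the tab is still held up. Next I measure the travel.

Run:
```python
from h import *
ct=r.camera_params("top")
for k,w in(("top0",(285,205,330,245)),("top4",(285,205,330,260))):
    b=blob(cv2.imread(f"pics/{k}.png")[:,:,::-1].copy(),"green",w); u,v,W,H,_=b[1]; print(k,b[1],onz(ct,(u+W/2,v),55).round(1))
```

```text
top0 [289 214  27  25 512] [589.4 -43.6  55. ]
top4 [286 234  27  23 481] [541.5 -39.   55. ]
```

Call:
move_tool --offsets '{"wx":[0, 0, 0], "wy":[0, 0, 0], "wz":[0, 0, 0], "sx":[0, 0, 0], "sy":[0, 0, 0], "sz":[0, 0, 0], "finger_gap":[0.5, 0.5, 0.5]}'

```text
clock: 4.85
eef_pos: [455.3, -30.1, 99.4]
tcp_rot: [-3.142, -0.275, -0.114]
contact_force: [-0.4, 1.1, -0.8]
opening: 0.499
grasp_force: 0.0
```

Call:
move_tool --offsets '{"wx":[0, 0, 0, 0, 0], "wy":[0, 0, -0.035, -0.035, -0.0181], "wz":[0, 0, 0, 0, 0], "sx":[0, 0, 0, 0.08, 0.08], "sy":[0, 0, 0, 0, 0], "sz":[-0.14, -0.14, -0.12, 0, 0], "finger_gap":[0.5, 0.5, 0.7, 1, 1]}'

```text
clock: 5.27
eef_pos: [471.1, -31.8, 199.3]
tcp_rot: [-3.141, -0.016, -0.114]
contact_force: [1.3, 0.5, 0.6]
opening: 0.9
grasp_force: 0.0
```

```bash
python3 -c "
from h import *
todo((540,-40,230),-.114)"
```

```text
todo [ 69.9   0.3 -29.6] rotvec [-0.    -0.016 -0.   ] rem [471.1 -31.8 199.3] [-3.141 -0.016 -0.114]
```

Converted, 36 mm / 250 = 0.144, -15 mm / 250 = -0.06.

Call:
move_tool --offsets '{"wx":[0, 0, 0, 0], "wy":[0, 0, 0, 0], "wz":[0, 0, 0, 0], "sx":[0.144, 0.144, 0, 0], "sy":[0, 0, 0, 0], "sz":[-0.06, -0.06, 0, 0], "finger_gap":[1, 1, 1, 1]}'

```text
clock: 5.6
eef_pos: [542.0, -40.1, 227.2]
tcp_rot: [3.141, -0.017, -0.114]
contact_force: [-0.8, -0.2, -0.1]
opening: 0.998
grasp_force: 0.0
```

Run:
```python
from h import *
p=r.camera_params("wrist");im=r.grab_frame("wrist");cv2.imwrite("pics/w5.png",im[:,:,::-1])
todo((611.5,-48.3,120),-.114)
for X in((611.5,-48.3,47),(626.7,-49.5,47.5)):print(proj(p,X))
```

```text
todo [7.050e+01 1.000e-01 1.072e+02] rotvec [ 0.    -0.014 -0.   ] rem [540.  -39.9 226.3] [ 3.141 -0.014 -0.114]
[[283.1950365 117.9667956]]
[[282.57459381 100.12053703]]
```

View pics/w5.png

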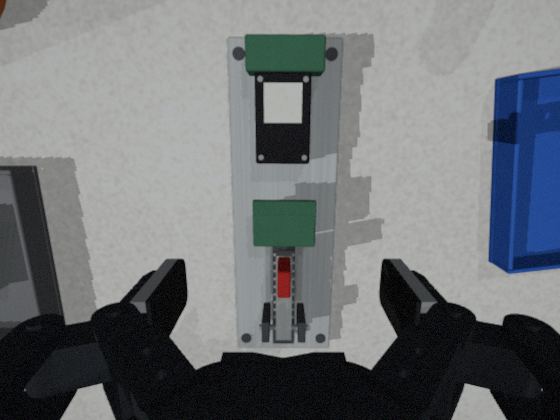

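Jaw fully back; the module is fully exposed, centre (283,118), exactly as predicted. I'll go in for the grasp.

Converted, 36 mm / 250 = 0.144, 35 mm / 250 = 0.14, -0.014 rad / 3.1416 = -0.0045.

Call:
move_tool --offsets '{"wx":[0, 0, 0, 0, 0], "wy":[-0.0045, 0, 0, 0, 0], "wz":[0, 0, 0, 0, 0], "sx":[0.14, 0.144, 0, 0, 0], "sy":[0, 0, 0, 0, 0], "sz":[0.06, 0.08, 0.14, 0.14, 0], "finger_gap":[1, 1, 1, 1, 1]}'

```text
clock: 6.07
eef_pos: [605.3, -47.7, 115.4]
tcp_rot: [3.141, 0.011, -0.114]
contact_force: [-2.5, 1.4, -0.3]
opening: 1.001
grasp_force: 0.0
```

Call:
move_tool --offsets '{"wx":[0, 0], "wy":[0, 0], "wz":[0, 0], "sx":[0, 0], "sy":[0, 0], "sz":[0, 0], "finger_gap":[1, 1]}'

```text
clock: 6.23
eef_pos: [610.9, -48.1, 123.7]
tcp_rot: [3.141, -0.001, -0.114]
contact_force: [0.4, 0.1, -0.1]
opening: 1.001
grasp_force: 0.0
```

```bash
python3 -c "
from h import *
todo((611.5,-48.3,41),-.114)"
```

```text
todo [ 0.5  0.1 82.7] rotvec [ 0.    -0.001 -0.   ] rem [610.9 -48.1 123.7] [ 3.141e+00 -1.000e-03 -1.140e-01]
```

Converted, 25 mm / 250 = 0.1, 15 mm / 250 = 0.06.

Call:
move_tool --offsets '{"wx":[0, 0, 0, 0, 0], "wy":[0, 0, 0, 0, 0], "wz":[0, 0, 0, 0, 0], "sx":[0, 0, 0, 0, 0], "sy":[0, 0, 0, 0, 0], "sz":[0.1, 0.1, 0.06, 0.032, 0.016], "finger_gap":[1, 1, 1, 1, 1]}'

```text
clock: 6.65
eef_pos: [611.8, -48.3, 46.4]
tcp_rot: [3.141, -0.003, -0.115]
contact_force: [0.0, -0.1, -0.4]
opening: 1.004
grasp_force: 0.0
```

Call:
move_tool --offsets '{"wx":[0, 0, 0], "wy":[0, 0, 0], "wz":[0, 0, 0], "sx":[0, 0, 0], "sy":[0, 0, 0], "sz":[0.016, 0.006, 0], "finger_gap":[1, 1, 1]}' --grip_n 50

```text
clock: 6.9
eef_pos: [611.9, -48.3, 40.8]
tcp_rot: [3.141, -0.002, -0.114]
contact_force: [0.2, -0.2, 0.3]
opening: 1.001
grasp_force: 0.0
```

Call:
move_tool --offsets '{"wx":[0, 0, 0, 0, 0], "wy":[0, 0, 0, 0, 0], "wz":[0, 0, 0, 0, 0], "sx":[0, 0, 0, 0, 0], "sy":[0, 0, 0, 0, 0], "sz":[0, 0, 0, 0, 0], "finger_gap":[0.3, 0.3, 0.3, 0.3, 0.3]}' --grip_n 50

```text
clock: 7.32
eef_pos: [611.7, -48.3, 40.5]
tcp_rot: [3.141, -0.002, -0.114]
contact_force: [-1.1, -0.2, 5.8]
opening: 0.575
grasp_force: 53.1
```

Converted, -25 mm / 250 = -0.1, -15 mm / 250 = -0.06.

Call:
move_tool --offsets '{"wx":[0, 0, 0, 0, 0], "wy":[0, 0, 0, 0, 0], "wz":[0, 0, 0, 0, 0], "sx":[0, 0, 0, 0, 0], "sy":[0, 0, 0, 0, 0], "sz":[-0.012, -0.032, -0.06, -0.1, -0.1], "finger_gap":[0.3, 0.3, 0.3, 0.3, 0.3]}'

```text
clock: 7.73
eef_pos: [610.2, -48.2, 116.2]
tcp_rot: [3.141, 0.001, -0.114]
contact_force: [0.3, -0.9, -3.6]
opening: 0.575
grasp_force: 52.3
```

Call:
move_tool --offsets '{"wx":[0, 0, 0, 0], "wy":[0, 0, 0, 0], "wz":[0, 0, 0, 0], "sx":[0, 0, 0, 0], "sy":[0, 0, 0, 0], "sz":[-0.08, -0.04, 0, 0], "finger_gap":[0.3, 0.3, 0.3, 0.3]}'

```text
clock: 8.07
eef_pos: [611.0, -48.2, 145.8]
tcp_rot: [3.141, -0.001, -0.114]
contact_force: [0.6, 0.4, -2.8]
opening: 0.573
grasp_force: 52.3
```

Run:
```python
from h import *
todo((529,-344,147),-.114)
for n in("side","top"):cv2.imwrite(f"pics/{n}6.png",r.grab_frame(n)[:,:,::-1])
a,b=cv2.imread("pics/side6.png")[110:270,190:410],cv2.imread("pics/top6.png")[160:330,240:480]
cv2.imwrite("pics/c6.png",np.hstack([cv2.resize(a,(400,290)),cv2.resize(b,(400,290))]))
```

```text
todo [-47.7 303.2  -1.1] rotvec [ 0.    -0.001 -0.   ] rem [611.  -48.2 145.8] [ 3.141e+00 -1.000e-03 -1.140e-01]
```

View pics/c6.png

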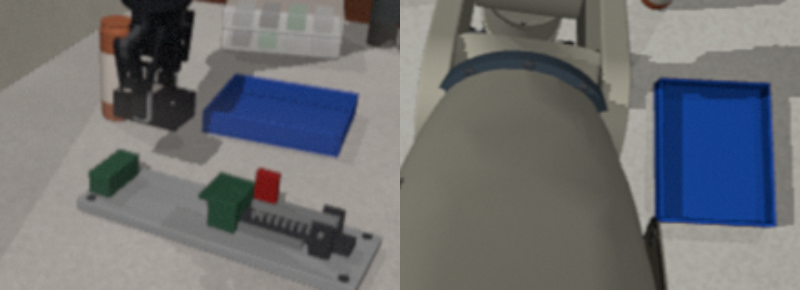

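The module is held level above the holder, which is empty with the jaw back. Moving to the tray now.

Converted, 32 mm / 250 = 0.128, 30 mm / 250 = 0.12.

Call:
move_tool --offsets '{"wx":[0, 0, 0, 0, 0], "wy":[0, 0, 0, 0, 0], "wz":[0, 0, 0, 0, 0], "sx":[-0.012, -0.02, -0.02, -0.02, -0.02], "sy":[0.06, 0.112, 0.12, 0.128, 0.128], "sz":[0, 0, 0, 0, 0], "finger_gap":[0.3, 0.3, 0.3, 0.3, 0.3]}'

```text
clock: 8.58
eef_pos: [571.1, -183.1, 144.5]
tcp_rot: [3.141, 0.001, -0.114]
contact_force: [0.8, -0.6, -2.4]
opening: 0.574
grasp_force: 52.4
```

Call:
move_tool --offsets '{"wx":[0, 0, 0, 0, 0], "wy":[0, 0, 0, 0, 0], "wz":[0, 0, 0, 0, 0], "sx":[-0.02, -0.02, -0.02, -0.02, -0.016], "sy":[0.128, 0.128, 0.128, 0.12, 0.096], "sz":[0, 0, 0, 0, 0], "finger_gap":[0.3, 0.3, 0.3, 0.3, 0.3]}'

```text
clock: 9.0
eef_pos: [529.7, -330.3, 144.5]
tcp_rot: [3.142, 0.001, -0.115]
contact_force: [0.4, -0.0, -2.4]
opening: 0.576
grasp_force: 52.4
```

Call:
move_tool --offsets '{"wx":[0, 0, 0], "wy":[0, 0, 0], "wz":[0, 0, 0], "sx":[-0.004, 0, 0], "sy":[0.064, 0, 0], "sz":[0, 0, 0], "finger_gap":[0.3, 0.3, 0.3]}'

```text
clock: 9.25
eef_pos: [528.1, -344.2, 144.9]
tcp_rot: [-3.141, 0.0, -0.116]
contact_force: [-0.2, 0.6, -2.8]
opening: 0.577
grasp_force: 52.5
```

Run:
```python
from h import *
todo((529,-344,31),-.114)
for n in("side","wrist"):cv2.imwrite(f"pics/{n}7.png",r.grab_frame(n)[:,:,::-1])
cv2.imwrite("pics/c7.png",np.hstack([cv2.resize(cv2.imread("pics/side7.png")[70:230,250:430],(360,320)),cv2.resize(cv2.imread("pics/wrist7.png"),(427,320))]))
```

```text
todo [  0.9  -0.3 113.9] rotvec [-0.001  0.    -0.002] rem [ 528.1 -344.2  144.9] [-3.141  0.    -0.116]
```

View pics/c7.png

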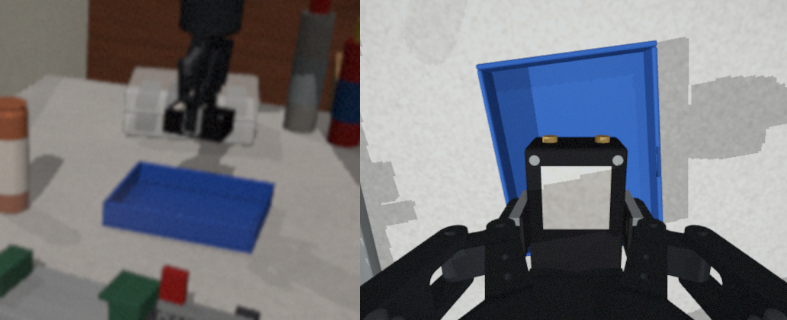

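Run:
```python
from h import *
p=r.camera_params("wrist")
for u in((157,88),(387,57)):print(onz(p,u,35).round(1))
```

```text
[ 623.9 -268.4   35. ]
[ 625.3 -422.7   35. ]
```

Call:
move_tool --offsets '{"wx":[0, 0, 0, 0, 0], "wy":[0, 0, 0, 0, 0], "wz":[0, 0, 0, 0, 0], "sx":[0, 0, 0, 0, 0], "sy":[0, 0, 0, 0, 0], "sz":[0.08, 0.12, 0.08, 0.02, 0], "finger_gap":[0.3, 0.3, 0.3, 0.3, 0.3]}'

```text
clock: 9.77
eef_pos: [528.3, -342.0, 69.3]
tcp_rot: [-3.14, 0.002, -0.113]
contact_force: [-0.5, 0.5, -2.1]
opening: 0.574
grasp_force: 52.5
```

Converted, 12 mm / 250 = 0.048, 10 mm / 250 = 0.04.

Call:
move_tool --offsets '{"wx":[0, 0, 0, 0, 0], "wy":[0, 0, 0, 0, 0], "wz":[0, 0, 0, 0, 0], "sx":[-0.008, 0, 0, 0, 0], "sy":[0.012, 0, 0, 0, 0], "sz":[0.048, 0.04, 0.028, 0.016, 0], "finger_gap":[0.3, 0.3, 0.3, 0.3, 0.3]}'

```text
clock: 10.18
eef_pos: [526.2, -346.3, 37.0]
tcp_rot: [-3.141, 0.0, -0.115]
contact_force: [-0.2, -0.2, -1.8]
opening: 0.568
grasp_force: 52.7
```

Call:
move_tool --offsets '{"wx":[0, 0, 0, 0], "wy":[0, 0, 0, 0], "wz":[0, 0, 0, 0], "sx":[0, 0, 0, 0], "sy":[0, 0, 0, 0], "sz":[0.006, 0.006, 0.004, 0], "finger_gap":[0.3, 0.3, 0.3, 0.3]}'

```text
clock: 10.52
eef_pos: [526.7, -346.6, 34.0]
tcp_rot: [3.141, -0.001, -0.114]
contact_force: [-0.0, 0.8, -3.6]
opening: 0.574
grasp_force: 52.7
```

Still carrying the full weight; I'll creep down.

Converted, 1 mm / 250 = 0.004.

Call:
move_tool --offsets '{"wx":[0, 0, 0], "wy":[0, 0, 0], "wz":[0, 0, 0], "sx":[0, 0, 0], "sy":[0, 0, 0], "sz":[0.004, 0.004, 0], "finger_gap":[0.3, 0.3, 0.3]}'

```text
clock: 10.77
eef_pos: [526.6, -346.5, 31.8]
tcp_rot: [3.141, -0.001, -0.114]
contact_force: [-0.8, 0.3, -2.4]
opening: 0.578
grasp_force: 52.7
```

Call:
move_tool --offsets '{"wx":[0, 0, 0], "wy":[0, 0, 0], "wz":[0, 0, 0], "sx":[0, 0, 0], "sy":[0, 0, 0], "sz":[0.0028, 0.0028, 0], "finger_gap":[0.3, 0.3, 0.3]}'

```text
clock: 11.02
eef_pos: [526.7, -346.6, 30.5]
tcp_rot: [3.141, -0.001, -0.115]
contact_force: [-0.2, 1.0, -1.1]
opening: 0.578
grasp_force: 52.7
```

Converted, 0.5 mm / 250 = 0.002, 0.3 mm / 250 = 0.0012.

Call:
move_tool --offsets '{"wx":[0, 0, 0], "wy":[0, 0, 0], "wz":[0, 0, 0], "sx":[0, 0, 0], "sy":[0, 0, 0], "sz":[0.002, 0.0012, 0], "finger_gap":[0.3, 0.3, 0.3]}'

```text
clock: 11.27
eef_pos: [526.7, -346.7, 30.5]
tcp_rot: [3.141, -0.001, -0.115]
contact_force: [-3.2, 2.3, 7.5]
opening: 0.576
grasp_force: 53.9
```

Contact with the tray floor. Releasing and retreating.

Call:
move_tool --offsets '{"wx":[0, 0, 0, 0], "wy":[0, 0, 0, 0], "wz":[0, 0, 0, 0], "sx":[0, 0, 0, 0], "sy":[0, 0, 0, 0], "sz":[0, 0, 0, 0], "finger_gap":[0.65, 0.75, 0.85, 0.85]}'

```text
clock: 11.6
eef_pos: [526.7, -346.6, 29.7]
tcp_rot: [3.141, -0.001, -0.115]
contact_force: [0.1, 0.1, 0.8]
opening: 0.85
grasp_force: 0.0
```

Call:
move_tool --offsets '{"wx":[0, 0, 0, 0, 0], "wy":[0, 0, 0, 0, 0], "wz":[0, 0, 0, 0, 0], "sx":[0, 0, 0, 0, 0], "sy":[0, 0, 0, 0, 0], "sz":[-0.024, -0.06, -0.12, -0.14, -0.14], "finger_gap":[0.85, 0.85, 0.85, 0.85, 0.85]}'

```text
clock: 12.02
eef_pos: [526.1, -346.2, 151.8]
tcp_rot: [-3.141, 0.0, -0.114]
contact_force: [0.8, -0.0, -0.2]
opening: 0.849
grasp_force: 0.0
```

Call:
move_tool --offsets '{"wx":[0, 0, 0, 0], "wy":[0, 0, 0, 0], "wz":[0, 0, 0, 0], "sx":[0, -0.08, 0, 0], "sy":[0, 0, 0, 0], "sz":[-0.12, -0.08, 0, 0], "finger_gap":[0.85, 0.85, 0.85, 0.85]}'

```text
clock: 12.35
eef_pos: [506.7, -344.6, 202.3]
tcp_rot: [3.14, -0.003, -0.115]
contact_force: [0.3, -0.1, -0.6]
opening: 0.851
grasp_force: 0.0
```

Run:
```python
from h import *
for n in("side","wrist"):cv2.imwrite(f"pics/{n}8.png",r.grab_frame(n)[:,:,::-1])
cv2.imwrite("pics/c8.png",np.hstack([cv2.resize(cv2.imread("pics/side8.png")[70:270,210:430],(360,320)),cv2.resize(cv2.imread("pics/wrist8.png"),(427,320))]))
```

```text
(no output)
```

View pics/c8.png

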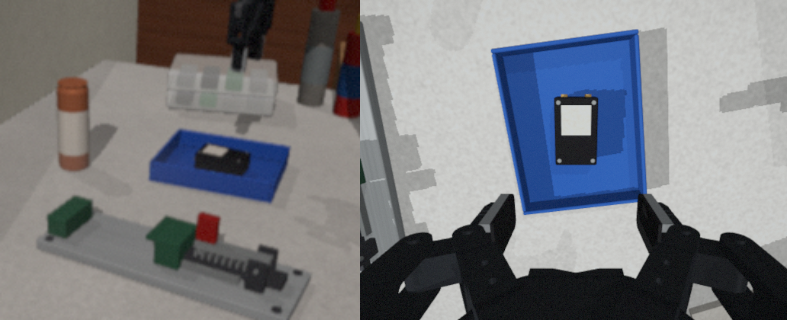

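The module lies flat in the middle of the blue tray (wrist crop (576,130)), with the gripper clear of everything.

```bash
python3 -c "
from rig import r
print(r.sign_off())"
```

```text
the job is handed in; nothing more can be done
None
```

I held the pawl up until the clamp had slid fully back, then moved the black module to the blue tray, where it lies flat; the job was handed in at about 12.5 s of the 51 s allowed.

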